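Deburr the cord hole for the breakfast ledge

TASK

Take the deburring tool out of its ceramic caddy and run its cone nose once round the edge of the larger of the two bored holes: start beside the steel bolt head on that panel, go clockwise as seen from above, and finish the full circle back at the bolt, the nose dipped in the hole and lightly pressed on its edge in every part of the round. Keep the tool off the panel with the smaller hole, press gently, and stand the tool back in its caddy the way you found it.

Things in the scene. Friction and masses are not known exactly. Their poses are not given: they have to be found in the camera images.
- deburrer: Loose deburring tool, 0.26 kg, upright in the caddy. Origin on its axis at the underside of its aluminium collar, z up. Collar: disc 68 mm across, z 0 to 8 mm. Round black handle 28 mm across, z 8 to 98 mm: grip here. Below the collar a taper, 44 to 26 mm across in 15 mm, a shank 18 mm across to z = -27 mm, then the sprung nose.
- nose: Steel cone nose on the tool's axis. Origin at its point, 63 mm below the collar's underside when free; z up. Cone 6 mm across at the point, widening evenly to 36 mm at 18 mm above it, then a 4 mm band. Pressed, it springs straight up into the tool by at most 13 mm: 0.8 N to start, 3.4 N fully in, then a hard stop.
- panel: Fixed wooden panel 120 x 120 mm, top face 48 mm above the ledge, 18 mm thick on two battens, with a 70 mm through hole in its middle. Origin: hole centre at ledge height, z up. Domed steel bolt head 16 mm across on top at x = -48 mm, y = 0, on the robot's side: start there. Clockwise from above runs -x, +y, +x, -y, -x.
- panel_small: A like panel, fixed, same size, height, bolt and axes, but the hole in its middle is only 40 mm across: not to be worked. The two panels may swap places.
- caddy: Fixed white ceramic caddy, a block 100 x 100 mm, 80 mm tall, with an upright through hole 52 mm across in its middle. Origin: centre of its underside, z up. The tool hangs in the hole, collar resting on the top face, nose point 17 mm above the ledge.

How it is judged:
By the outcome, as a careful person would: the job done as asked, in the order asked, and still so for the second after the job is handed in, with the robot touching nothing.
It also fails if it takes over 72 s, if anything falls off the work surface, if the arm or the gripper's body presses on something with over 40 N, if the wrist force passes 120 N, or if a joint passes its speed limit or range.

ROBOT

A 7-joint arm with a two-finger parallel gripper is mounted at the origin on the work surface. World frame = base frame: x ahead of the robot, y to its left, z up, the work surface at z = 0. Lengths are in m, angles in degrees, forces in N, time in s.
With the tool pointing down it reaches from about 0.35 to 0.775 m from the base axis. Payload 3.1 kg.
Tool frame: the origin (TCP) lies on the centre line of the jaws, within the pads' length; the fingertips stand 17 mm ahead of it and the grasp point (between the pads) lies 2 mm behind it (robot.tip_reach is the distance from the TCP to the fingertips, in m); z points along the fingers, y is the line along which they close (so a half turn about z gives the same grasp; the last joint's range is limited). The gripper opens to 85 mm and grips with 20 to 120 N. Pads are 22 mm wide; open, the fingers measure 114 mm over their backs; the gripper's body (76 mm by 85 mm) begins 54 mm behind the grasp point. The pads swing forward as they close: fully open they stand 13 mm farther back than shut.
Start: joints at [71.293, 17.813, 0.802, 86.603, -0.252, 75.585, -1.558], TCP at [0.155, -0.528, 0.225] pointing down, gripper open.
Joint ranges: [-154.91, 154.91], [-16.99, 109.72], [-72.82, 74.43], [7.12, 147.25], [-82.49, 262.49], [11.32, 116.49], [-174.64, 174.64]. Speed limits (degrees/s): [159.86, 159.86, 180, 180, 180, 180, 180].

INTERFACE

Orientations are given as [roll, pitch, yaw] about the fixed x, y, z axes, in that order (R = Rz(yaw) Ry(pitch) Rx(roll)).
In Python, from station import robot, fingers, vision, workorder, recognise gives the robot as it stands. Calls block until the motion is done:
- robot.move_to(position, orientation): joint-space move of the TCP to a pose.
- robot.line_to(position, orientation=None, velocity=0.15, f_stop=None): straight line of the TCP; orientation=None keeps the orientation; velocity is the mean speed in m/s. With f_stop (N) it stops when the force on the tool has changed by that much, and returns True; else False.
- robot.move_j(angles): joint-space move.
- fingers.gripper_to(opening, force=None): opening from 0.0 (shut) to 1.0 (fully open); force is the grip in N (None keeps the last); returns when the fingers have stopped.
- robot.pause(seconds).
- robot.inverse_kinematics(position, orientation): joint angles nearest the present ones, or None.
- vision.grab_frame(name): name is "scene" or "top" or "wrist"; returns the picture (480x640x3 uint8, red, green, blue); there is no depth.
- vision.calibration(name): a dict with "mtx" (3x3 intrinsics, pixels), "extrinsics" (4x4, takes a point from world to camera coordinates); the wrist camera has in their place "T_tool_cam" (4x4, takes a point from camera to tool coordinates, whose origin is the TCP and whose axes are the flange's). Camera axes: x right, y up, looking along -z (the intrinsics and any distortion apply to the point x, -y, -z); pixel columns grow to the right and rows downward; lengths in m; the calibration is good to about 2 mm. The wrist camera is an equidistant fisheye: a pixel r from the principal point sees the ray r / f radians off the axis. A picture is of the moment at which its call begins: read the wrist's pose just before it. calibration takes no time and is no camera call.
A pose or a line that the arm cannot do raises robot.PlanningError and nothing moves.
- workorder.close_job(): hands the job in; it is judged then, once.
Trained networks look in the newest picture that a camera, given by its name, has taken for a name from the list of things; names that differ only in an ending like _2 or _b are one class to them, and where a whole thing is asked for, a point or a joint stands for the part that bears it (a point fixed in the world has none). Each returns a list of dicts, best first, with "p" (0 to 1); they miss things now and then, are a little off and sometimes report something else, mostly with a low value. They report only what shows in the picture. A call takes as long as a camera call.
- recognise(label, camera): "rect" ([centre column, centre row, width, height] in pixels, round what is visible of it).
Readings, each from a call of its own:
- robot.current_time_s(): time.
- robot.current_joint_positions(): joint angles.
- robot.current_dq(): joint speeds.
- robot.current_joint_torque(): joint torques, N m.
- robot.current_tool_pos(): TCP position.
- robot.current_eef_rot(): TCP orientation.
- robot.current_contact_force(): force on the tool from outside, world axes, zero at the start.
- robot.current_torque(): the same for the moment, N m.
- robot.current_finger_gap(): opening from 0.0 (shut) to 1.0 (fully open).
- robot.current_gripper_force(): force on a finger pad.
Only numpy, scipy, OpenCV 4.12 (cv2) and the standard library are available. Lean on these libraries where they do the work, as an engineer would, in place of code of your own. Each camera call takes 0.05 s, during which the arm holds its last target. There are 200 camera calls.

## Working session

There is one attempt and no reset: what is moved stays moved. The work goes in short steps, each a Python script; the robot and the scene stay as the last script left them, time stands still between calls to the robot, and variables do not carry over. Pictures are saved under pics/ and viewed, at most 10 in all, crops included, and the job is handed in when it is done.

```bash
ls; mkdir -p pics; python3 - <<'E'
from station import robot, fingers, vision, workorder, recognise
import cv2
for c in ["scene","top"]:
    im=vision.grab_frame(c); cv2.imwrite(f"pics/{c}0.png",im[:,:,::-1])
    cal=vision.calibration(c); print(c,{k:(v.round(4).tolist() if hasattr(v,'round') else v) for k,v in cal.items()})
    for l in ["deburrer","nose","panel","panel_small","caddy"]:
        print(l,[(d['p'],[round(float(x),1) for x in d['rect']]) for d in recognise(l,c)[:3]])
print(vision.calibration("wrist"), robot.current_time_s(), robot.current_eef_rot())
E
```

```text
pics
scene {'mtx': [[434.6393, 0.0, 321.1667], [0.0, 434.6393, 236.7413], [0.0, 0.0, 1.0]], 'extrinsics': [[0.0594, 0.9982, -0.0018, -0.0702], [-0.8661, 0.0524, 0.4971, 0.4288], [0.4963, -0.0279, 0.8677, -1.0027], [0.0, 0.0, 0.0, 1.0]]}
deburrer [(0.55, [439.8, 174.8, 40.5, 63.6])]
nose []
panel [(0.79, [337.3, 251.1, 86.4, 92.6])]
panel_small [(0.78, [174.2, 240.5, 93.9, 84.0])]
caddy [(0.86, [437.6, 204.5, 80.8, 79.4])]
top {'mtx': [[538.8286, 0.0, 321.2276], [0.0, 538.8286, 238.5549], [0.0, 0.0, 1.0]], 'extrinsics': [[0.0015, -0.9998, 0.0205, 0.0301], [0.9984, 0.0027, 0.0573, -0.5296], [-0.0573, 0.0204, 0.9981, -0.9295], [0.0, 0.0, 0.0, 1.0]]}
deburrer [(0.56, [196.6, 279.4, 43.6, 41.7])]
nose []
panel [(0.74, [304.5, 232.8, 89.3, 83.0])]
panel_small [(0.92, [454.4, 253.5, 87.1, 81.8])]
caddy [(0.81, [200.8, 276.6, 73.0, 64.9])]
{'mtx': array([[371.64829954,   0.        , 319.98517965],
       [  0.        , 371.64829954, 241.59529219],
       [  0.        ,   0.        ,   1.        ]]), 'T_tool_cam': array([[ 5.86894138e-04,  9.53288513e-01,  3.02060699e-01,
         7.78783394e-02],
       [ 9.99999551e-01, -7.84068679e-04,  5.31514994e-04,
         2.36637592e-03],
       [ 7.43523472e-04,  3.02060252e-01, -9.53288546e-01,
        -1.48750119e-01],
       [ 0.00000000e+00,  0.00000000e+00,  0.00000000e+00,
         1.00000000e+00]])} 0.6 [ 1.79994417e+02 -1.43459124e-04  1.63241724e+01]
```

View pics/top0.png

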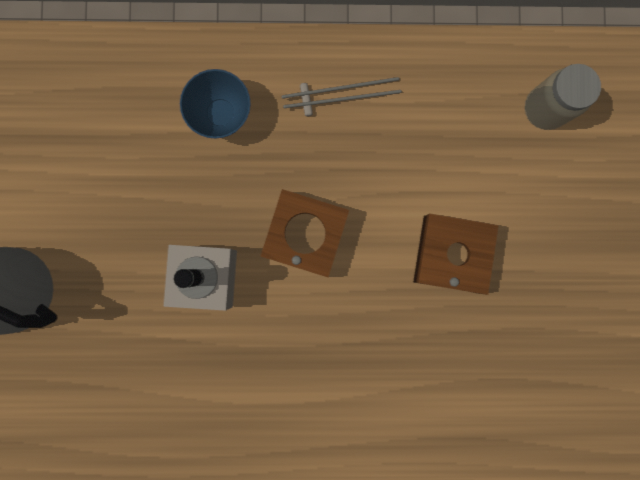

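View pics/scene0.png

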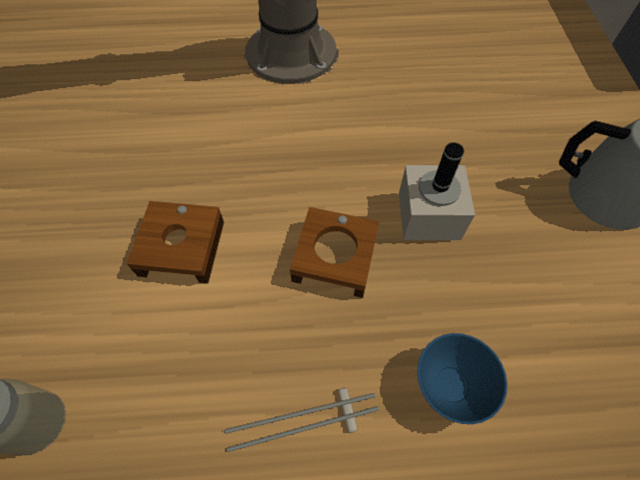

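Top view: the large-hole panel is centred at about (305,233) with its bolt at (296,260). The small panel is at (458,253), and the caddy with the tool at (198,277). The scene view agrees: large hole (336,245), bolt (343,219), collar (440,188), handle top (454,150).

```bash
cat > h.py <<'E'
from station import robot, fingers, vision, workorder, recognise
import numpy as np, cv2
from scipy.spatial.transform import Rotation as R
from scipy.optimize import least_squares
def T_tool():
    T=np.eye(4); T[:3,3]=robot.current_tool_pos(); T[:3,:3]=R.from_euler('xyz',robot.current_eef_rot(),degrees=True).as_matrix(); return T
def shot(name,fn):
    "picture + camera (name, world->cam, mtx)"
    c=vision.calibration(name)
    E=np.linalg.inv(T_tool()@c["T_tool_cam"]) if name=="wrist" else c["extrinsics"]
    im=vision.grab_frame(name); cv2.imwrite(fn,im[:,:,::-1]); return im,(name,np.array(E),np.array(c["mtx"]))
def project(P,cam):
    n,E,K=cam; P=np.atleast_2d(P); q=P@E[:3,:3].T+E[:3,3]; x,y,z=q[:,0],-q[:,1],-q[:,2]
    if n=="wrist":
        r=np.hypot(x,y)+1e-12; th=np.arctan2(r,z); u,v=th*x/r,th*y/r
    else: u,v=x/z,y/z
    return np.c_[K[0,0]*u+K[0,2],K[1,1]*v+K[1,2]]
def tri(obs,x0=(0.5,0,0.05)):
    "obs: list of (pixel, cam)"
    s=least_squares(lambda P:np.concatenate([project(P,c)[0]-p for p,c in obs]),x0)
    return s.x, np.abs(s.fun).max()
def onplane(p,cam,z):
    s=least_squares(lambda a:project([a[0],a[1],z],cam)[0]-p,[0.5,0]); return np.r_[s.x,z]
E
python3 - <<'E'
from h import *
c={n:(n,np.array(vision.calibration(n)["extrinsics"]),np.array(vision.calibration(n)["mtx"])) for n in("top","scene")}
for l,a,b in [("hole",(305,233),(336,245)),("bolt",(296,260),(343,219)),("collar",(197.5,278),(440,188)),("handletop",(185,279),(454,150)),("small",(458,253),(175,235)),("sbolt",(454,282),(182,209))]:
    X,e=tri([(a,c["top"]),(b,c["scene"])]); print(l,X.round(4),round(e,2))
E
```

```text
hole [0.5376 0.061  0.0409] 0.94
bolt [0.4916 0.076  0.0451] 0.93
collar [0.462  0.2354 0.0784] 1.6
handletop [0.4621 0.234  0.1714] 1.69
small [ 0.5037 -0.2005  0.0418] 0.94
sbolt [ 0.4544 -0.193   0.0436] 0.62
```

```bash
python3 - <<'E'
from h import *
import pickle
cams={};ims=[]
for k,p in {"p1":(.49,.085,.22),"p2":(.59,.085,.22),"t2":(.51,.27,.30),"t1":(.41,.27,.30)}.items():
    robot.move_to(p,[180,0,90]); robot.pause(.2)
    im,cams[k]=shot("wrist",f"pics/{k}.png"); ims.append(cv2.resize(im[:,:,::-1],(400,300)))
    for l in (["panel","panel_small"] if k[0]=="p" else ["deburrer","caddy"]):
        print(k,l,[(d['p'],np.round(d['rect'],1).tolist()) for d in recognise(l,"wrist")[:2]])
pickle.dump(cams,open("cams.pkl","wb"))
cv2.imwrite("pics/m1.png",np.vstack([np.hstack(ims[:2]),np.hstack(ims[2:])]))
print(robot.current_time_s(),robot.current_contact_force())
E
```

```text
p1 panel []
p1 panel_small [(0.65, [337.6, 398.5, 101.5, 42.0])]
p2 panel [(0.72, [143.6, 43.0, 122.3, 80.4]), (0.67, [271.7, 235.2, 156.8, 158.9])]
p2 panel_small [(0.95, [254.9, 401.9, 99.0, 55.1])]
t2 deburrer [(0.65, [273.4, 243.9, 65.1, 78.2])]
t2 caddy [(0.63, [276.5, 226.1, 101.7, 109.1])]
t1 deburrer [(0.7, [371.5, 248.1, 63.3, 78.1])]
t1 caddy [(0.83, [370.6, 226.3, 103.8, 105.0])]
6.3167 [-0.45999386  0.03787177  0.02895372]
```

View pics/m1.png

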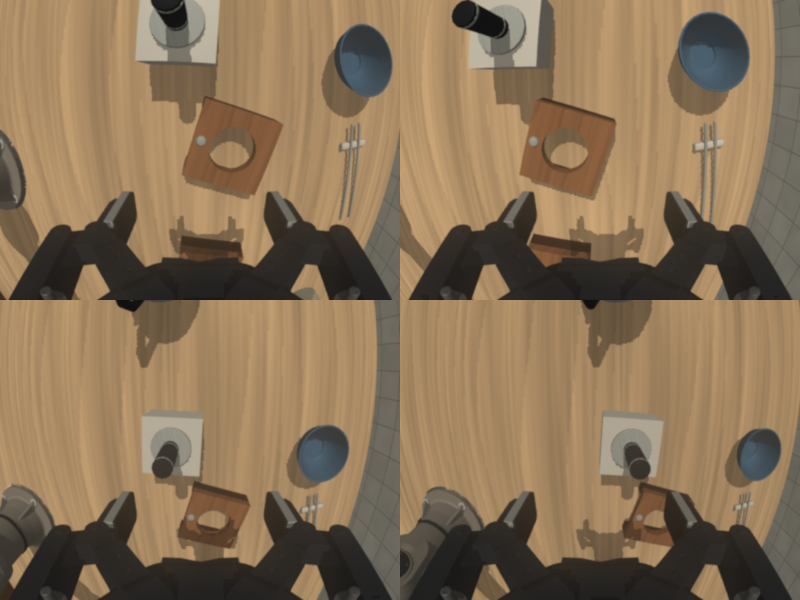

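Panel and tool are clear in all four wrist views, with the large hole at about (373,238) in p1 and (264,240) in p2. Next I'll use enlarged crops for exact pixels.

```bash
python3 - <<'E'
import cv2,numpy as np
o=[]
for k,(x,y) in {"p1":(360,238),"p2":(272,238),"t2":(276,235),"t1":(372,235)}.items():
    im=cv2.imread(f"pics/{k}.png")[y-60:y+60,x-80:x+80]
    im=cv2.convertScaleAbs(cv2.resize(im,(400,300),interpolation=cv2.INTER_CUBIC),alpha=1.3)
    for j in range(0,160,20): cv2.line(im,(int(j*2.5),0),(int(j*2.5),4),(0,255,0))
    cv2.putText(im,f"{k} {x-80},{y-60}",(5,20),0,.5,(0,0,255)); o.append(im)
cv2.imwrite("pics/m2.png",np.vstack([np.hstack(o[:2]),np.hstack(o[2:])]))
E
```

```text
(no output)
```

View pics/m2.png

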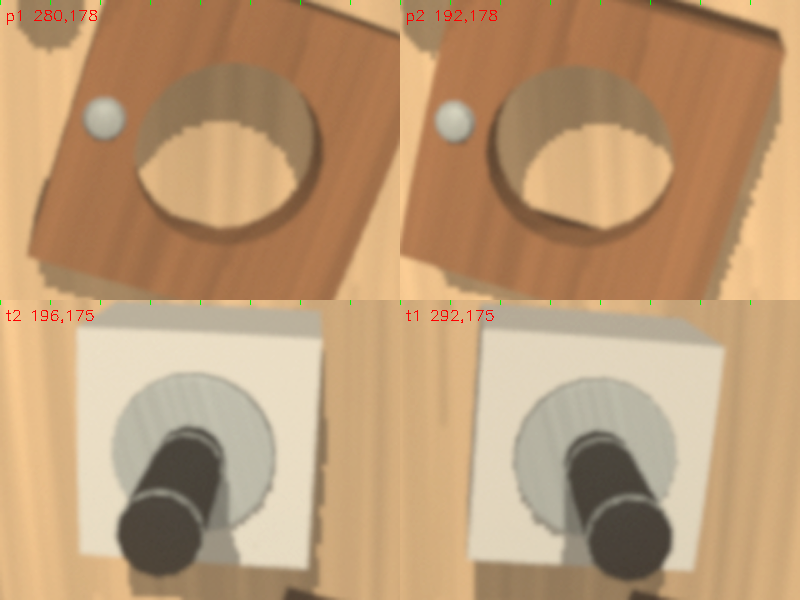

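```bash
python3 - <<'E'
from h import *
import pickle
C=pickle.load(open("cams.pkl","rb"))
t=np.linspace(0,2*np.pi,181)
off={"p1":(280,178),"p2":(192,178),"t2":(196,175),"t1":(292,175)}
def fit(obs,r,x0):
    def f(X):
        e=[]
        for k,b in obs.items():
            q=(project(np.c_[X[0]+r*np.cos(t),X[1]+r*np.sin(t),0*t+X[2]],C[k])-off[k])*2.5
            v=[q[:,0].min(),q[:,0].max(),q[:,1].min(),q[:,1].max()]
            e+=[a-c for a,c in zip(v,b) if c is not None]
        return np.array(e)
    s=least_squares(f,x0); print(s.x.round(4),(s.fun/2.5).round(1)); return s.x
h=fit({"p1":(135,322,62,244),"p2":(88,274,65,246)},.035,(.537,.061,.045))
fit({"t2":(111,276,72,None),"t1":(113,277,77,None)},.034,(.46,.235,.085))
fit({"t2":(117,203,None,276),"t1":(187,272,None,280)},.014,(.46,.235,.175))
b,e=tri([(np.array(p)/2.5+off[k],C[k]) for k,p in {"p1":(104,118),"p2":(54,121)}.items()]);d=h-b
print("bolt",b,e,np.hypot(*d[:2]),np.degrees(np.arctan2(d[1],d[0])))
# caddy top corners
for n,a,c in[("nearR",(76,28),(83,30)),("farR",(322,38),(324,46)),("nearbot",(79,253),(68,258)),("farbot",(308,270),(292,270))]:
    print(n,tri([(np.array(a)/2.5+off["t2"],C["t2"]),(np.array(c)/2.5+off["t1"],C["t1"])]))
E
```

```text
[0.5389 0.0583 0.0452] [-0.2  0.1  0.2 -0.  -0.1  0.2 -0.  -0.1]
[0.4642 0.2336 0.086 ] [ 0.  -0.2  0.   0.2 -0.  -0. ]
[0.464  0.2323 0.1729] [ 0.  -0.1 -0.1 -0.   0.   0.1]
bolt [0.49279562 0.07357782 0.0486751 ] 0.014208477753982152 0.048599053797239125 -18.343516340403152
nearR (array([0.41765893, 0.28585937, 0.08216418]), np.float64(0.026640419474006194))
farR (array([0.5172391 , 0.27987996, 0.07945886]), np.float64(0.07624696231775374))
nearbot (array([0.41147462, 0.18773197, 0.08245896]), np.float64(0.13271170299964297))
farbot (array([0.51116998, 0.17836316, 0.07740318]), np.float64(0.4287979266222237))
```

```bash
python3 - <<'E'
from h import *
O=[180,0,90]
robot.move_to([.464,.233,.215],O); fingers.gripper_to(1.0)
print(robot.line_to([.464,.233,.130],velocity=.08,f_stop=6), robot.current_tool_pos())
fingers.gripper_to(0.0,80); print(robot.current_finger_gap(),robot.current_gripper_force(),robot.current_contact_force())
robot.line_to([.464,.233,.235],velocity=.1); robot.pause(.3)
print(robot.current_contact_force(),robot.current_tool_pos(),robot.current_time_s())
robot.line_to([.52,.09,.235]); robot.pause(.3)
F=np.array([robot.current_contact_force() for _ in range(5)]);print(F.round(2))
im,c=shot("scene","pics/s1.png"); im2,c2=shot("wrist","pics/w1.png")
cv2.imwrite("pics/m3.png",np.hstack([cv2.resize(im[100:340,220:540],(400,300)),cv2.resize(im2,(400,300))])[:,:,::-1])
print(robot.current_time_s())
E
```

```text
False [0.46443099 0.23337717 0.13060125]
0.3113510053439147 78.2105004787445 [-2.07763432 -1.83157734  3.13058513]
[-0.72643521  0.22879616 -2.67733649] [0.46385785 0.23290005 0.23466168] 10.325
[[ 0.56  0.36 -2.32]
 [ 0.56  0.36 -2.32]
 [ 0.56  0.36 -2.32]
 [ 0.56  0.36 -2.32]
 [ 0.56  0.36 -2.32]]
11.9
```

View pics/m3.png

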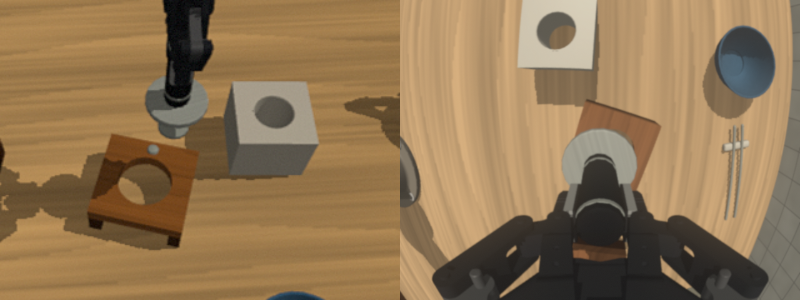

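```bash
cat > plan.py <<'E'
from h import *
c=np.array([.539,.0584]); NZ=.113; TOP=.048; A0=161.7; RHO=.0228
dip=(.035-RHO-.003)*18/15; ZW=TOP-dip-.0055+NZ
def pos(a,rho=RHO,z=ZW): a=np.radians(a); return [c[0]+rho*np.cos(a),c[1]+rho*np.sin(a),z]
E
python3 - <<'E'
from plan import *
# collar in hand check: tool frame x offset
_,cam=shot("wrist","pics/w2.png"); T=robot.current_tool_pos(); t=np.linspace(0,6.283,181)
q=project(np.c_[T[0]+.034*np.cos(t),T[1]+.034*np.sin(t),0*t+T[2]-.050+.008],cam); print("collar bbox pred /1.6",(np.r_[q.min(0),q.max(0)]/1.6).round(1),"seen 162 129 236")
P=[];F=[]
for a in (0,90,180,270,A0):
    robot.line_to(pos(a,RHO,.065+NZ),velocity=.08); robot.pause(.25); P.append(robot.current_tool_pos()[:2]); F.append(robot.current_contact_force())
F=np.array(F);print(F.round(2).tolist())
M=np.linalg.lstsq(np.c_[np.array(P)-c,np.ones(5)],F,rcond=None)[0]; np.save("base.npy",M)
robot.line_to(pos(A0,RHO,TOP+NZ-.006),velocity=.03); robot.pause(.2)
print("free in hole",(robot.current_contact_force()-F[4]).round(2))
robot.line_to(pos(A0),velocity=.02,f_stop=8); robot.pause(.3)
print("pressed",(robot.current_contact_force()-F[4]).round(2),robot.current_tool_pos(),pos(A0),robot.current_time_s())
E
```

```text
collar bbox pred /1.6 [160.5 129.5 237.  200.8] seen 162 129 236
[[0.03, 0.35, -3.05], [0.01, 0.63, -3.09], [0.54, 0.51, -2.36], [0.52, -0.49, -1.92], [0.41, 0.4, -3.89]]
free in hole [-0.81 -0.25  0.81]
pressed [ 0.67 -0.71  2.27] [0.51760683 0.06556638 0.1446515 ] [np.float64(0.5173530991097647), np.float64(0.06555902799605684), 0.14446] 18.6667
```

```bash
python3 - <<'E'
from plan import *
F=[]
for _ in range(25): robot.pause(.04); F.append(robot.current_contact_force())
F=np.array(F); print(F.mean(0).round(2),F.std(0).round(2),F[:,2].round(2).tolist())
shot("wrist","pics/w3.png"); im,_=shot("scene","pics/s3.png"); cv2.imwrite("pics/s3c.png",cv2.resize(im[170:320,250:450],(800,600),interpolation=cv2.INTER_CUBIC)[:,:,::-1])
E
```

```text
[ 1.27 -0.41 -1.34] [0.42 0.38 0.4 ] [-1.41, -1.46, -1.56, -0.79, -2.11, -1.38, -1.12, -1.55, -1.18, -2.33, -1.2, -0.95, -1.02, -0.8, -1.41, -1.28, -0.48, -0.94, -1.74, -1.32, -1.06, -1.74, -1.47, -1.45, -1.66]
```

View pics/s3c.png

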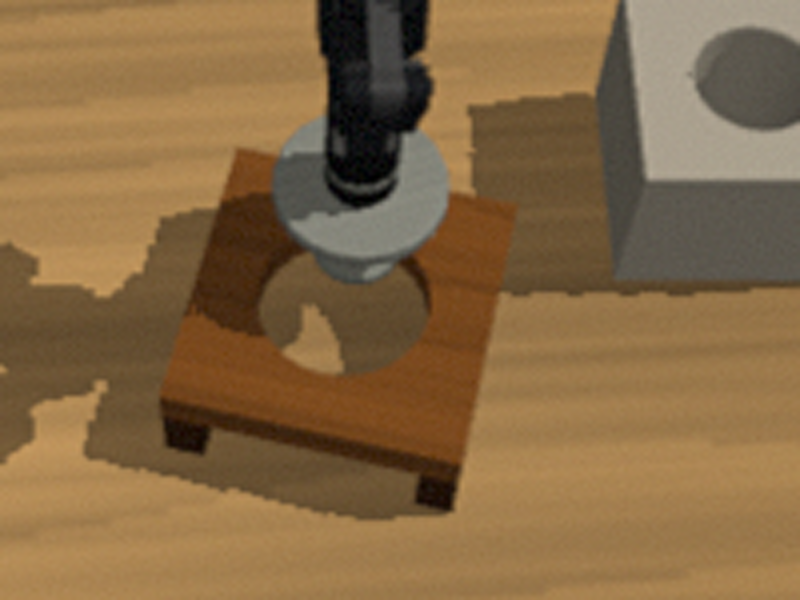

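The nose is in the hole at the bolt side, pressed with about 1.3 N, or roughly 3 mm of spring. I'll go round now, correcting height and centre from averaged force readings.

```bash
cat > go.py <<'E'
from plan import *
B=-2.65; TGT=5.5
m=np.zeros(3); S=np.diag([2.,1.5,1.5])**2      # ez, ex, ey in mm of compression / centre
def H(a): return np.array([1,1.2*np.cos(np.radians(a)),1.2*np.sin(np.radians(a))])
def update(a,cmd,F,sd):
    "cmd: commanded extra compression (mm); F: vertical contact force"
    global m,S
    h=H(a)*.2; r=F-(.8+.2*(TGT+cmd+H(a)@m)); K=S@h/(h@S@h+sd**2); m=m+K*r; S=S-np.outer(K,h@S)
def target(a):
    dz=np.clip(-m[0],-4,4); dr=np.clip(-(H(a)[1:]@m[1:])/1.2,-3,3)
    return pos(a,RHO+dr/1000,ZW-dz/1000),dz+1.2*dr
update(A0,0,-1.34-B,.2)
t0=robot.current_time_s(); p,cmd=target(A0); robot.line_to(p,velocity=.02); log=[]
for i,a in enumerate(np.append(np.arange(A0+2,A0-364,-8),A0-364)):
    p,cmd=target(a); robot.line_to(p,velocity=.015)
    f=[]
    for _ in range(3): robot.pause(.03); f.append(robot.current_contact_force())
    f=np.mean(f,0); update(a,cmd,f[2]-B,.25); log.append([a,cmd,f[0],f[1],f[2]-B,*m,robot.current_time_s()])
    if i%4==0: print(np.round(log[-1],2).tolist())
    if f[2]-B>6: print("hard press",a); 
np.save("log.npy",log); print(np.round(log[-1],2).tolist(),robot.current_time_s()-t0)
E
python3 go.py
```

```text
[163.7, 2.59, 4.61, 0.31, 2.14, -1.2, 0.75, -0.3, 20.41]
[131.7, 1.09, 0.56, -2.26, 1.15, -1.22, 0.14, -0.95, 22.28]
[99.7, 3.47, -0.83, -3.88, 1.77, -1.65, -0.52, -1.78, 24.18]
[67.7, 2.67, -2.38, -2.28, 2.28, -0.34, 0.78, -1.97, 26.1]
[35.7, 0.42, -2.52, -0.49, 1.58, -0.39, 0.83, -1.81, 27.99]
[3.7, -0.4, -2.17, 0.89, 1.6, -0.7, 0.71, -1.51, 29.84]
[-28.3, -0.34, -1.7, 1.71, 1.4, -1.31, 0.62, -0.81, 31.65]
[-60.3, 0.85, -0.35, 2.5, 1.89, -1.66, 0.69, -0.37, 33.46]
[-92.3, 1.41, 1.15, 2.5, 1.58, -1.81, 0.79, -0.18, 35.29]
[-124.3, 2.27, 3.19, 1.95, 1.96, -1.83, 0.82, -0.15, 37.14]
[-156.3, 1.98, 2.48, -0.52, 1.6, -1.64, 0.56, -0.33, 39.01]
[-188.3, 2.76, 1.93, -2.25, 1.48, -1.82, 0.86, -0.31, 40.88]
[-202.3, 2.81, 1.75, -2.48, 1.7, -1.8, 0.83, -0.3, 41.76] 21.95
```

```bash
python3 - <<'E'
import numpy as np
L=np.load("log.npy");a=np.radians(L[:,0])
print(np.c_[L[:,0],L[:,4],-(L[:,2]*np.cos(a)+L[:,3]*np.sin(a)),L[:,1]].round(1).tolist())
E
```

```text
[[163.7, 2.1, 4.3, 2.6], [155.7, 2.4, 3.5, 2.2], [147.7, 1.8, 2.2, 1.4], [139.7, 2.1, 2.4, 1.5], [131.7, 1.2, 2.1, 1.1], [123.7, 1.6, 3.0, 2.3], [115.7, 1.6, 3.5, 2.8], [107.7, 2.0, 3.4, 3.5], [99.7, 1.8, 3.7, 3.5], [91.7, 1.9, 3.4, 3.8], [83.7, 2.1, 3.4, 3.8], [75.7, 2.4, 3.8, 3.5], [67.7, 2.3, 3.0, 2.7], [59.7, 2.4, 2.3, 1.9], [51.7, 1.6, 2.7, 0.9], [43.7, 2.0, 2.3, 0.9], [35.7, 1.6, 2.3, 0.4], [27.7, 1.8, 1.4, 0.5], [19.7, 2.0, 2.0, 0.3], [11.7, 1.9, 2.3, -0.1], [3.7, 1.6, 2.1, -0.4], [-4.3, 1.8, 2.2, -0.3], [-12.3, 1.7, 2.2, -0.4], [-20.3, 1.8, 2.3, -0.4], [-28.3, 1.4, 2.3, -0.3], [-36.3, 2.1, 2.1, 0.1], [-44.3, 1.6, 2.7, -0.1], [-52.3, 1.2, 2.3, 0.1], [-60.3, 1.9, 2.3, 0.9], [-68.3, 2.1, 2.6, 0.9], [-76.3, 1.9, 2.6, 0.9], [-84.3, 1.5, 3.0, 1.0], [-92.3, 1.6, 2.5, 1.4], [-100.3, 2.1, 3.2, 1.8], [-108.3, 1.8, 2.9, 1.8], [-116.3, 1.7, 3.7, 2.0], [-124.3, 2.0, 3.4, 2.3], [-132.3, 2.2, 2.9, 2.4], [-140.3, 2.4, 2.9, 2.3], [-148.3, 2.6, 2.5, 2.2], [-156.3, 1.6, 2.1, 2.0], [-164.3, 1.7, 2.5, 2.2], [-172.3, 1.3, 3.0, 2.3], [-180.3, 1.5, 2.5, 2.6], [-188.3, 1.5, 2.2, 2.8], [-196.3, 2.3, 2.8, 2.9], [-202.3, 1.7, 2.6, 2.8]]
```

```bash
python3 - <<'E'
from plan import *
p=robot.current_tool_pos(); robot.line_to([p[0]+.004,p[1]-.0015,p[2]+.015],velocity=.06); robot.line_to([c[0],c[1],.235],velocity=.15)
robot.line_to([.464,.233,.235],velocity=.15); robot.pause(.2)
im,cam=shot("wrist","pics/w5.png"); sc,_=shot("scene","pics/s5.png"); T=robot.current_tool_pos(); t=np.linspace(0,6.283,361)
v=im[:,:,::-1].copy()
for z in(-.042,):
    q=project(np.c_[T[0]+.034*np.cos(t),T[1]+.034*np.sin(t),0*t+T[2]+z],cam); cv2.polylines(v,[np.round(q*16).astype(int).reshape(-1,1,2)],True,(0,0,255),1,0,4)
cv2.imwrite("pics/m5.png",np.hstack([cv2.resize(v[150:390,220:420],(400,480)),cv2.resize(sc[90:250,370:503],(400,480))[:,:,::-1]]))
print(T,robot.current_time_s())
E
```

```text
[0.46425821 0.23255941 0.23495177] 44.5667
```

View pics/m5.png

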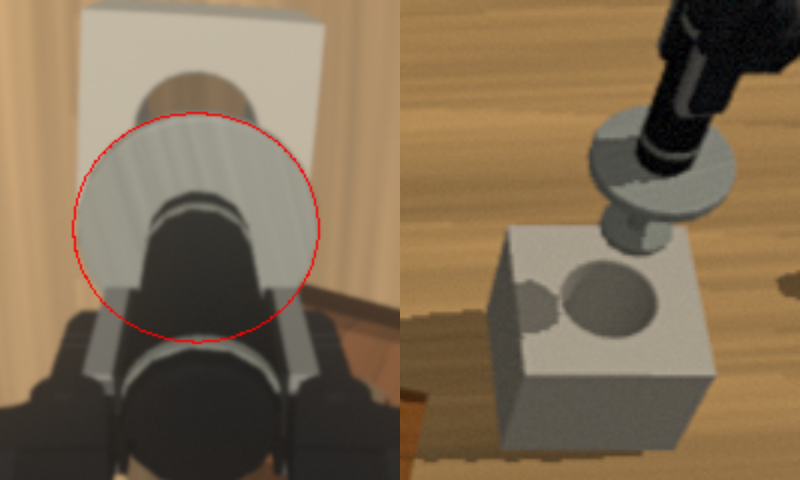

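The collar matches its predicted outline in the hand to within about a pixel, so the tool hasn't slipped and is upright over the caddy hole. Lowering it now.

```bash
python3 - <<'E'
from h import *
robot.line_to([.464,.233,.145],velocity=.08); print(robot.current_contact_force().round(1) if hasattr(robot.current_contact_force(),'round') else robot.current_contact_force())
print("stop",robot.line_to([.464,.233,.1275],velocity=.02,f_stop=5),robot.current_tool_pos(),robot.current_contact_force())
fingers.gripper_to(1.0); robot.pause(.2)
robot.line_to([.464,.233,.225],velocity=.1); robot.move_to([.41,.27,.30],[180,0,90]); robot.pause(.2)
im,_=shot("wrist","pics/t9.png"); sc,_=shot("scene","pics/s9.png")
cv2.imwrite("pics/m9.png",np.hstack([cv2.resize(im[175:295,292:452],(400,300)),cv2.resize(sc[100:280,340:580],(400,300))])[:,:,::-1])
print(robot.current_time_s())
E
```

```text
[ 0.5 -0.4 -3.1]
stop True [0.46376174 0.23283323 0.13012414] [-0.87444391 -0.67427139  5.23722538]
49.2583
```

View pics/m9.png

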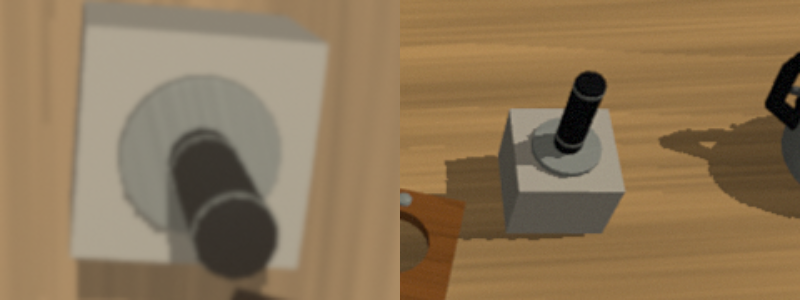

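The tool stands upright in its caddy with the collar flat, as it was at the start, and the gripper is clear of it.

```bash
python3 -c "
from station import workorder; print(workorder.close_job())"
```

```text
the job is handed in; nothing more can be done
None
```

Job handed in at about 49 s: the nose went once clockwise round the larger hole from the bolt and back, with contact at every force reading (about 1–2.6 N downward), and the tool is back upright in its caddy.

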